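# Find the proud hole plug with a spring probe and press it home

## Robot

A 6-joint arm with a two-finger parallel gripper is mounted at the origin on a cart in front of the work surface, level with it; the furniture and walls round the work are solid. World frame = base frame: x ahead of the robot, y to its left, z up, the work surface at z = 0. Lengths are in mm, angles in rad, forces in N, time in s.
With the tool pointing down it reaches from about 275 to 1000 mm from the base axis. Payload 8.4 kg.
Tool frame: the origin (TCP) lies midway between the tips of the shut fingers; the grasp point (between the pads) lies 19 mm behind it; z points along the fingers, y is the line along which they close (so a half turn about z gives the same grasp; the last joint's range is limited). The gripper opens to 85 mm and grips with 20 to 120 N. Pads are 22 mm wide; open, the fingers measure 114 mm over their backs; the gripper's body (76 mm by 85 mm) begins 54 mm behind the grasp point. The pads swing forward as they close: fully open they stand 13 mm farther back than shut.
Start: joints at [-1.264, 0.353, 1.633, -0, 1.155, -0.002], TCP at [189.946, -595.439, 192.581] pointing down, gripper open.
Joint ranges: [-2.63, 2.63], [-0.92, 2.1], [0.06, 2.66], [-1.3, 4.44], [0, 2.69], [-3.02, 3.02]. Speed limits (rad/s): [2.22, 2.22, 2.79, 3.14, 3.14, 3.14].

## Interface

Orientations are given as [roll, pitch, yaw] about the fixed x, y, z axes, in that order (R = Rz(yaw) Ry(pitch) Rx(roll)).
In Python, from rig import monitor, imaging, r gives the robot as it stands.
- The arm moves only by the tool drive_tool, never from a script. Its argument "plan" is a list of rows, each an object of numbers: "x", "y", "z": the shift along the tool's x, y, z in units of 50 mm (1.0 is 50 mm); "ax", "ay", "az": the turn, a rotation vector about the tool's x, y, z in units of 6 degrees (1.0 is 6 degrees); "hand": the finger opening in mm, from 0 to 85.4. In form: [{"x": .., "y": .., "z": .., "ax": .., "ay": .., "az": .., "hand": ..}, ...]. A call has 1 to 8 rows; each row is the pose to reach, as a shift and turn from the pose commanded when the call began, along the tool's axes at that moment; what a row does not reach only later rows make up. A row lasts 1/10 s, in which the tool goes at most 50 mm and 8.59 degrees, less where a joint would pass 70% of its speed; a pose out of reach is approached as far as the arm can. A call with a gripper value outside its range is refused whole. The fingers move at their own pace and stop on an object; "grip_force" is the grip in N (left out, the last holds). Time passes only in rows, so rows that repeat a pose let the fingers close. It gives the time, the measured TCP pose, the force, the opening and the grip force at its end, in the units of the state.
- monitor.sense(): the state, without advancing time (a new reading comes with each control period).
- imaging.grab_frame(name): name is "scene" or "top" or "wrist"; returns the picture (420x560x3 uint8, red, green, blue); there is no depth.
- imaging.camera_info(name): a dict with "mtx" (3x3 intrinsics, pixels), "dist" ([k1, k2, p1, p2, k3] as OpenCV has them; the pictures are not rectified), "R" (3x3) and "t" (3): a world point X has camera coordinates R X + t. Camera axes: x right, y down, z forward; pixel columns grow to the right and rows downward; lengths in mm; the calibration is good to about 2 mm. A picture is of the moment at which its call begins: read the wrist's pose just before it. camera_info takes no time and is no camera call; for the wrist camera it gives the pose at the moment of the call.
- r.sign_off(): hands the job in; it is judged then, once.
The state is a dict: "clock": time; "qpos": joint angles; "qvel": joint speeds; "joint_efforts": joint torques, N m; "eef_pos": TCP position; "tcp_rot": TCP orientation; "contact_force": force on the tool from outside, world axes, zero at the start; "wrist_torque": the same for the moment, N m; "opening": opening from 0.0 (shut) to 1.0 (fully open); "grasp_force": force on a finger pad.
Only numpy, scipy, OpenCV 4.12 (cv2) and the standard library are available. Lean on these libraries where they do the work, as an engineer would, in place of code of your own. Each camera call takes 0.05 s, during which the arm holds its last target. There are 200 camera calls.

## Task

One of the five plugs sunk in the bores of the base plate was not pressed fully home and stands a few millimetres higher than the others. Take the spring probe from its stand, feel down the bores gently with its tip to find the high plug, and press that one fully home, never pushing on the plate or on the plugs that are home with more than 12 newtons. Then put the probe back upright in its stand, fully down.

Things in the scene. Friction and masses are not known exactly. Their poses are not given: they have to be found in the camera images.
- plate: Square steel base plate, 150 x 150 x 32 mm, fixed on the table, turned up to 0.5 rad; origin at the centre of its underside, z up, x and y along its edges. Five blind bores of 16 mm in its top face, one at the centre and four at x, y = +-45 mm, each holding a dark steel plug. A plug that is home is rigid and is felt 12 to 13 mm below the face; the high one 4.5 to 6.8 mm higher than that.
- bore0 (a point): Centre of the mouth of one of the five plugged bores, on the plate's top face (z of this point = face height). Bore 16 mm in diameter (the two raised 13 mm screw heads at the middle of opposite edges are no bores). Which bore holds the high plug differs from start to start.
- bore1 (a point): Centre of the mouth of one of the five plugged bores, on the plate's top face (z of this point = face height). Bore 16 mm in diameter (the two raised 13 mm screw heads at the middle of opposite edges are no bores). Which bore holds the high plug differs from start to start.
- bore2 (a point): Centre of the mouth of one of the five plugged bores, on the plate's top face (z of this point = face height). Bore 16 mm in diameter (the two raised 13 mm screw heads at the middle of opposite edges are no bores). Which bore holds the high plug differs from start to start.
- bore3 (a point): Centre of the mouth of one of the five plugged bores, on the plate's top face (z of this point = face height). Bore 16 mm in diameter (the two raised 13 mm screw heads at the middle of opposite edges are no bores). Which bore holds the high plug differs from start to start.
- bore4 (a point): Centre of the mouth of one of the five plugged bores, on the plate's top face (z of this point = face height). Bore 16 mm in diameter (the two raised 13 mm screw heads at the middle of opposite edges are no bores). Which bore holds the high plug differs from start to start.
- stuck_plug (a joint): How far the high plug has been pressed down, in m: 0 to 0.0015 at the start, 0.006 when fully home; it does not tell which bore it is in. The plug sits tight: it stays put under a light touch, begins to slide down at about 16 N (a steady 20 N moves it home within half a second) and stops firmly when home, where it stays.
- probe_grip (a point): Centre of the upright probe's round handle (24 mm in diameter, 60 mm long, aluminium with black grooves; z along it, up). The handle ends 30 mm below this point on a flange. The probe weighs about 0.2 kg. At the start it stands in its stand with the flange resting on the top. Gripped close above the flange, the fingers bear on it when pressing.
- probe_flange (a point): Centre of the underside of the probe's flange (38 mm in diameter, 6 mm thick), 36 mm below probe_grip. Below it come a nose 18 mm in diameter, 20 mm long, and a steel plunger 8 mm in diameter whose round tip is 50 mm below this point. The plunger springs back up into the probe with 1.5 N per mm, by 17 mm at most (25 N).
- stand_mouth (a point): Centre of the hole's mouth in the top of the fixed probe stand, an aluminium block 70 x 70 mm, 60 mm tall on a dark 90 mm foot. Hole 24 mm in diameter, 56 mm deep, z up. With the probe fully down, probe_grip is 36 mm above this point.
There are look-alikes about, which are no part of the job. What is shaped like the part that bears probe_grip but orange, pink or red is not meant.

How it is judged (in metres and radians):
On the way, in this order (a step that is already met when the one before it is completed fails the run):
1. the probe is lifted out of its stand (z of probe_grip in the frame of stand_mouth above 0.09 m), for 0.1 s.
2. the high plug is pressed fully home (within 0.8 mm) (value of joint stuck_plug above 0.0052 m), for 0.2 s.
At the end, for the whole second after the job is handed in: The high plug is home to within 0.8 mm, and the probe stands released in its stand: handle centre within 6 mm of the hole's axis, 32 to 39 mm above the mouth, upright to 0.08 rad (value of joint stuck_plug above 0.0052 m and horizontal distance between probe_grip and stand_mouth below 0.006 m and z of probe_grip in the frame of stand_mouth between 0.032 and 0.039 m and angle between probe_grip's own z axis and vertical below 0.08 rad); the robot touches nothing.
It fails at once if the probe pushes on the plate or on a plug that is home with more than 12 N (contact force between anything else and plate above 12 N).
It also fails if it takes over 64 s, if anything falls off the work surface, if the arm or the gripper's body presses on something with over 40 N, if the wrist force passes 120 N, or if a joint passes its speed limit or range.

## Working session

There is one attempt and no reset: what is moved stays moved. The work goes in short steps, Python scripts to look and compute and a tool call to move; the robot and the scene stay as the last step left them, time stands still between calls to the robot, and variables do not carry over. Pictures are saved under pics/ and viewed, at most 10 in all, crops included, and the job is handed in when it is done.

Besides the shell and the picture viewer there is one more tool, called after "Call:" in YAML: its name, and indented under it one key for each argument. drive_tool: Moves the arm, as the interface text tells. Its arguments: {"type":"object","properties":{"plan":{"type":"array","items":{"type":"object","properties":{"x":{"type":"number"},"y":{"type":"number"},"z":{"type":"number"},"ax":{"type":"number"},"ay":{"type":"number"},"az":{"type":"number"},"hand":{"type":"number"}}}},"grip_force":{"type":"number"}},"required":["plan"]}

```bash
ls; mkdir -p pics
python3 - <<'E'
from rig import monitor, imaging, r
import cv2,numpy as np
s=monitor.sense();print({k:np.round(v,3) for k,v in s.items()})
a=[]
for n in("scene","top"):
    im=imaging.grab_frame(n);cv2.imwrite(f"pics/{n}0.png",im[...,::-1]);c=imaging.camera_info(n);print(n,np.round(c['mtx'],1).tolist(),np.round(c['dist'],3),np.round(-np.array(c['R']).T@c['t'],0))
E
```

```text
pics
{'clock': np.float64(0.0), 'qpos': array([-1.264,  0.354,  1.634, -0.   ,  1.155, -0.002]), 'qvel': array([ 0.   , -0.   ,  0.001, -0.001, -0.   , -0.001]), 'joint_efforts': array([ 2.0000e-03, -6.0524e+01, -3.4206e+01,  0.0000e+00,  1.0000e-02,
        0.0000e+00]), 'eef_pos': array([ 189.77 , -594.923,  191.863]), 'tcp_rot': array([-3.14 ,  0.   ,  0.309]), 'contact_force': array([0.327, 0.031, 0.517]), 'wrist_torque': array([-0.022, -0.008, -0.045]), 'grasp_force': np.float64(0.0), 'opening': np.float64(1.001)}
scene [[413.1, 0.0, 279.0], [0.0, 413.1, 206.9], [0.0, 0.0, 1.0]] [-0.047  0.     0.     0.     0.   ] [111. 669. 547.]
top [[443.6, 0.0, 284.7], [0.0, 443.6, 210.4], [0.0, 0.0, 1.0]] [-0.091  0.     0.     0.     0.   ] [ 366.   28. 1189.]
```

View pics/scene0.png

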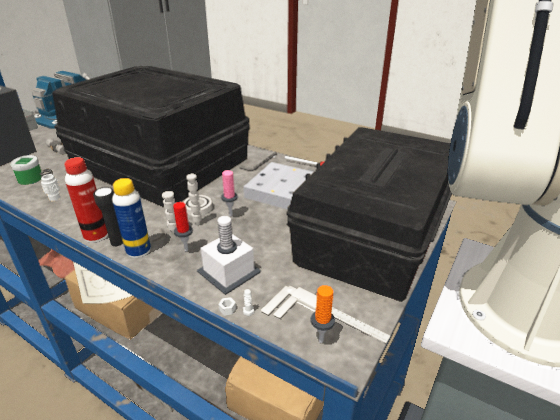

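View pics/top0.png

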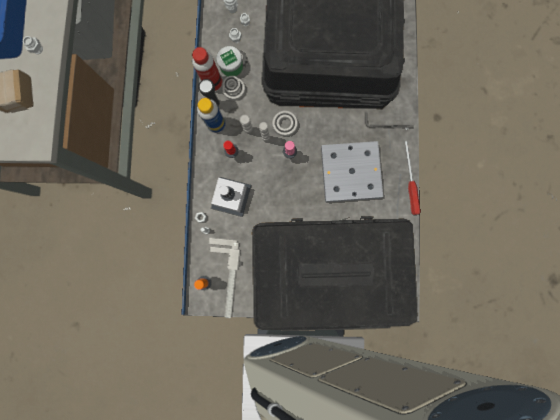

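The scene view shows the silver probe in its block at (226,237). The look-alikes are orange (324,308), red (181,218) and pink (228,185). The white bottles at (193,190) and (168,205) are not in a stand. The plate is at (352,171) in the top view. The choice is the silver grooved probe in the aluminium block, which I'll check in a close crop.

```bash
cat > h.py <<'E'
from rig import monitor, imaging, r
import cv2,numpy as np
def ray(c,uv):
    p=cv2.undistortPoints(np.array(uv,float).reshape(-1,1,2),np.array(c['mtx']),np.array(c['dist'])).reshape(-1,2)
    R=np.array(c['R']);o=-R.T@np.array(c['t']);return o,np.c_[p,np.ones(len(p))]@R
def onz(c,uv,z):
    o,d=ray(c,uv);return o+d*((z-o[2])/d[:,2])[:,None]
def proj(c,X):
    return cv2.projectPoints(np.array(X,float).reshape(-1,3),cv2.Rodrigues(np.array(c['R']))[0],np.array(c['t'],float),np.array(c['mtx']),np.array(c['dist']))[0].reshape(-1,2)
def tri(c1,u1,c2,u2):
    o1,d1=ray(c1,u1);o2,d2=ray(c2,u2);d1=d1[0];d2=d2[0]
    s=np.linalg.lstsq(np.c_[d1,-d2],o2-o1,rcond=None)[0];a=o1+s[0]*d1;b=o2+s[1]*d2
    return (a+b)/2,np.linalg.norm(a-b)
E
python3 - <<'E'
from h import *
t=cv2.imread('pics/top0.png');s=cv2.imread('pics/scene0.png')
a=cv2.resize(t[130:220,205:265],None,fx=5,fy=5,interpolation=2)[:450,:300]
b=cv2.resize(t[130:210,310:395],None,fx=5,fy=5,interpolation=2)
d=cv2.resize(s[205:295,190:270],None,fx=5,fy=5,interpolation=2)
o=np.zeros((600,800,3),np.uint8)
e=cv2.resize(a,(200,300));o[:300,:200]=e;o[:400,200:625]=b;o[300:600,:0]=0
d2=cv2.resize(d,(175,197));o[400:597,200:375]=d2
cv2.imwrite('pics/crop.png',o)
ct=imaging.camera_info('top')
print('plate@32',onz(ct,[[352,171],[322,144],[381,200],[336.5,154.5]],32).round())
print('stand@60',onz(ct,[[230,195]],60).round())
# case corners guess
cs=imaging.camera_info('scene')
print(tri(ct,[[254,228]],cs,[[291,205]]),'case left-near?')
print(tri(ct,[[228,187]],cs,[[224,219]]),'probe top?')
E
```

```text
plate@32 [[ 589. -117.   32.]
 [ 660.  -37.   32.]
 [ 514. -194.   32.]
 [ 633.  -76.   32.]]
stand@60 [[514. 199.  60.]]
(array([425.45751218, 126.65169852, 142.6175746 ]), np.float64(1.454014738059027)) case left-near?
(array([526.24013883, 196.30886869, 115.64314478]), np.float64(1.5133090694196292)) probe top?
```

View pics/crop.png

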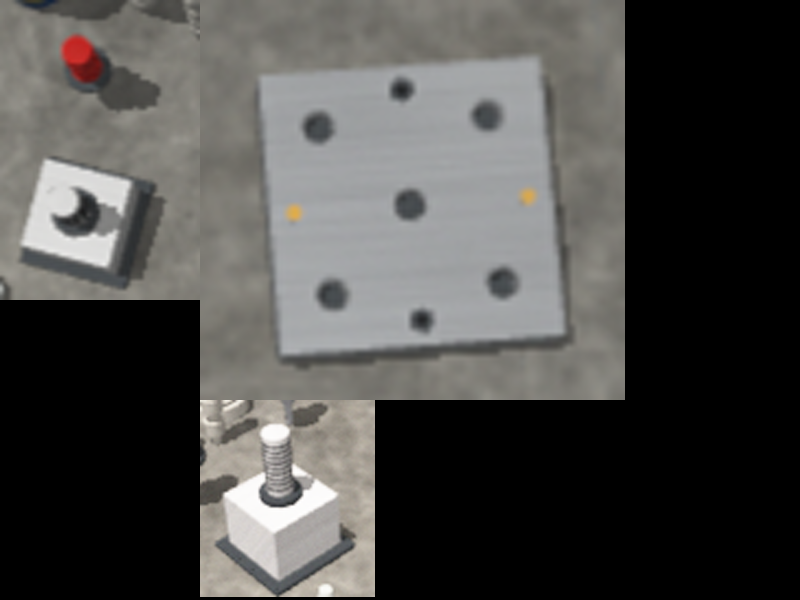

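The crop confirms a silver grooved probe with a dark flange in the white stand, with its handle top at top-view pixel (225,190). The five bores are at about (334,155), (367,153), (352,171), (336,189) and (370,186). The small dark dots near two edges, (350.5,148) and (354,194), are not bores.

Run:
```python
from h import *
t=cv2.imread('pics/top0.png');ct=imaging.camera_info('top');cs=imaging.camera_info('scene')
b=onz(ct,[[333.6,155.4],[367.4,153],[352,170.8],[336.4,188.8],[370.4,186.4]],32);print(b.round(1))
d=b[1]-b[0];print('side',[np.linalg.norm(b[i]-b[j]).round(1) for i,j in((0,1),(1,4),(4,3),(3,0))])
# stand top face mask
g=cv2.cvtColor(t,6)[170:230,200:265];m=(g>195).astype(np.uint8)
n,l,st,ce=cv2.connectedComponentsWithStats(m);k=1+st[1:,4].argmax();print(st[k])
p=cv2.findContours((l==k).astype(np.uint8),0,2)[0][0];q=cv2.minAreaRect(p);print(q)
bx=cv2.boxPoints(q)+[200,170];c=onz(ct,bx,60);print(c.round(),c.mean(0).round(1))
print('handle top @126',onz(ct,[[224.8,190]],126).round(1))
sc=onz(ct,[[228.7,194.2]],60)[0];print(sc)
for z in(66,126):print('scene proj of handle',z,proj(cs,[[c.mean(0)[0],c.mean(0)[1],z]]).round(1))
s=cv2.imread('pics/scene0.png')
print('scene handle top px ~',190+75/175*80, 205+35/197*90,'flange',190+80/175*80,205+88/197*90)
print(tri(ct,[[224.8,190]],cs,[[224.3,221]]))
```

```text
[[ 630.   -68.    32. ]
 [ 638.5 -157.7   32. ]
 [ 589.6 -117.1   32. ]
 [ 540.6  -76.4   32. ]
 [ 549.  -165.9   32. ]]
side [np.float64(90.2), np.float64(89.9), np.float64(89.9), np.float64(89.8)]
[ 12   8  32  32 499]
((27.369230270385742, 23.64615249633789), (26.311738967895508, 26.311738967895508), 15.255120277404785)
[[493. 247.  60.]
 [560. 232.  60.]
 [543. 165.  60.]
 [477. 181.  60.]] [518.  206.5  60. ]
handle top @126 [[517.8 202.7 126. ]]
[516.50439525 202.93441344  60.        ]
scene proj of handle 66 [[225.6 244.7]]
scene proj of handle 126 [[223.2 218.3]]
scene handle top px ~ 224.28571428571428 220.98984771573603 flange 226.57142857142856 245.2030456852792
(array([518.71266031, 203.78791771, 118.31590248]), np.float64(0.45930366364719416))
```

Call:
drive_tool:
  plan:
    - {"z":-1,"az":1}
    - {"z":-2,"az":2}
    - {"z":-2.2,"az":2.95}
    - {"z":-2.2,"az":2.95}

```text
invalid input
```

Call:
drive_tool:
  plan:
    - {"x":0,"y":0,"z":-1,"ax":0,"ay":0,"az":1,"hand":85}
    - {"x":0,"y":0,"z":-2,"ax":0,"ay":0,"az":2,"hand":85}
    - {"x":0,"y":0,"z":-2.2,"ax":0,"ay":0,"az":2.95,"hand":85}
    - {"x":0,"y":0,"z":-2.2,"ax":0,"ay":0,"az":2.95,"hand":85}
  grip_force: 100

```text
clock: 0.5
eef_pos: [190.3, -596.5, 304.9]
tcp_rot: [3.138, -0.001, -0.002]
contact_force: [-0.8, 0.1, -0.0]
opening: 0.996
grasp_force: 0.0
```

Call:
drive_tool:
  plan:
    - {"x":6.55,"y":-16.0,"z":0,"ax":0,"ay":0,"az":0,"hand":85}
    - {"x":6.55,"y":-16.0,"z":0,"ax":0,"ay":0,"az":0,"hand":85}
    - {"x":6.55,"y":-16.0,"z":0,"ax":0,"ay":0,"az":0,"hand":85}
    - {"x":6.55,"y":-16.0,"z":0,"ax":0,"ay":0,"az":0,"hand":85}
    - {"x":6.55,"y":-16.0,"z":0,"ax":0,"ay":0,"az":0,"hand":85}
    - {"x":6.55,"y":-16.0,"z":0,"ax":0,"ay":0,"az":0,"hand":85}
    - {"x":6.55,"y":-16.0,"z":0,"ax":0,"ay":0,"az":0,"hand":85}
    - {"x":6.55,"y":-16.0,"z":0,"ax":0,"ay":0,"az":0,"hand":85}

```text
clock: 1.3
eef_pos: [340.9, -222.8, 300.8]
tcp_rot: [-3.14, 0.002, 0.003]
contact_force: [1.0, -0.5, 0.3]
opening: 0.997
grasp_force: 0.0
```

Call:
drive_tool:
  plan:
    - {"x":3.5,"y":-8.0,"z":0,"ax":0,"ay":0,"az":0,"hand":85}
    - {"x":3.5,"y":-8.0,"z":0,"ax":0,"ay":0,"az":0,"hand":85}
    - {"x":3.5,"y":-8.0,"z":0,"ax":0,"ay":0,"az":0,"hand":85}
    - {"x":3.5,"y":-8.0,"z":0,"ax":0,"ay":0,"az":0,"hand":85}
    - {"x":3.5,"y":-8.0,"z":0,"ax":0,"ay":0,"az":0,"hand":85}
    - {"x":3.5,"y":-8.0,"z":0,"ax":0,"ay":0,"az":0,"hand":85}
    - {"x":3.5,"y":-8.0,"z":0,"ax":0,"ay":0,"az":0,"hand":85}
    - {"x":3.5,"y":-8.0,"z":0,"ax":0,"ay":0,"az":0,"hand":85}

```text
clock: 2.1
eef_pos: [501.3, 143.1, 300.5]
tcp_rot: [3.141, 0.003, 0.004]
contact_force: [0.6, -1.0, 1.1]
opening: 0.996
grasp_force: 0.0
```

Run:
```python
from h import *
c=imaging.camera_info('wrist');im=imaging.grab_frame('wrist');cv2.imwrite('pics/w1.png',im[...,::-1])
print(monitor.sense()['eef_pos'],-np.array(c['R']).T@c['t'])
np.savez('w1.npz',**c)
print(proj(c,[[517.5,203.5,z] for z in(60,66,126)]).round(1))
```

```text
[503.98297452 149.10951829 300.27326126] [570.27192    143.51336057 481.39467234]
[[228.2 164.6]
 [227.6 165.2]
 [220.1 171.9]]
```

View pics/w1.png

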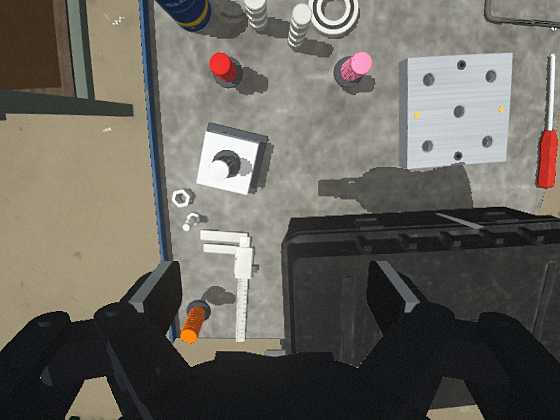

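The wrist view shows the silver handle top at (222,171) on the stand's white top around (230,162), and the plate at (458,111). This agrees with the measured points.

Call:
drive_tool:
  plan:
    - {"x":0.27,"y":-1.09,"z":0.8,"ax":0,"ay":0,"az":0,"hand":85}
    - {"x":0.27,"y":-1.09,"z":1.6,"ax":0,"ay":0,"az":0,"hand":85}
    - {"x":0.27,"y":-1.09,"z":2.4,"ax":0,"ay":0,"az":0,"hand":85}
    - {"x":0.27,"y":-1.09,"z":3.0,"ax":0,"ay":0,"az":0,"hand":85}
    - {"x":0.27,"y":-1.09,"z":3.0,"ax":0,"ay":0,"az":0,"hand":85}
    - {"x":0.27,"y":-1.09,"z":3.0,"ax":0,"ay":0,"az":0,"hand":85}

```text
clock: 2.75
eef_pos: [514.6, 195.3, 151.9]
tcp_rot: [3.141, 0.002, 0.001]
contact_force: [0.6, -0.3, 0.1]
opening: 0.996
grasp_force: 0.0
```

Run:
```python
from h import *
imaging.grab_frame('wrist');c=imaging.camera_info('wrist');e=monitor.sense()['eef_pos'];im=imaging.grab_frame('wrist')
print(e)
pt=[[517.5,203.5,z] for z in(60,66,126)]
P=proj(c,pt);print(P.round(1))
o=im[...,::-1].copy()
for p in P:cv2.drawMarker(o,tuple(int(v) for v in p),(0,0,255),0,8)
# stand face
g=cv2.cvtColor(im,cv2.COLOR_RGB2GRAY)
m=(g>195).astype(np.uint8);n,l,st,ce=cv2.connectedComponentsWithStats(m)
k=1+st[1:,4].argmax();p=cv2.findContours((l==k).astype(np.uint8),0,2)[0];p=max(p,key=len)
q=cv2.minAreaRect(p);bx=cv2.boxPoints(q);w=onz(c,bx,60);print(q,w.round(1),w.mean(0).round(1))
cv2.polylines(o,[bx.astype(int)],True,(0,255,0),1)
cv2.imwrite('pics/w2.png',o)
```

```text
[515.77185137 195.677591   153.28487817]
[[264.9 202. ]
 [264.7 203.6]
 [262.3 224.5]]
((261.6308898925781, 199.15020751953125), (80.51129150390625, 76.99066162109375), 13.392498016357422) [[493.7 250.6  60. ]
 [561.3 232.   60. ]
 [545.2 164.3  60. ]
 [475.5 178.7  60. ]] [518.9 206.4  60. ]
```

View pics/w2.png

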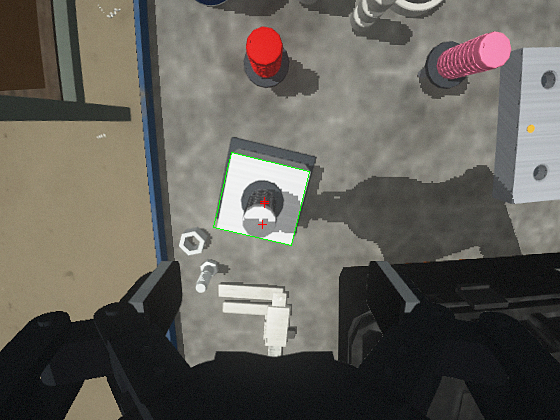

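The green box fits the stand's top face with sides of 69 x 70 mm. The handle top is at (260,221), within a few pixels of the prediction, which puts the axis at about (518.7, 205.3).

Call:
drive_tool:
  plan:
    - {"x":0.06,"y":-0.19,"z":0,"ax":0,"ay":0,"az":0,"hand":85}
    - {"x":0.06,"y":-0.19,"z":0.3,"ax":0,"ay":0,"az":0,"hand":85}
    - {"x":0.06,"y":-0.19,"z":0.8,"ax":0,"ay":0,"az":0,"hand":85}
    - {"x":0.06,"y":-0.19,"z":1.3,"ax":0,"ay":0,"az":0,"hand":85}
    - {"x":0.06,"y":-0.19,"z":1.68,"ax":0,"ay":0,"az":0,"hand":85}
    - {"x":0.06,"y":-0.19,"z":1.68,"ax":0,"ay":0,"az":0,"hand":85}
    - {"x":0.06,"y":-0.19,"z":1.68,"ax":0,"ay":0,"az":0,"hand":40}
    - {"x":0.06,"y":-0.19,"z":1.68,"ax":0,"ay":0,"az":0,"hand":32}
  grip_force: 100

```text
clock: 3.65
eef_pos: [519.7, 205.8, 70.3]
tcp_rot: [-3.141, -0.003, -0.0]
contact_force: [0.5, 1.1, -0.7]
opening: 0.682
grasp_force: 0.0
```

Run:
```python
from h import *
im=imaging.grab_frame('wrist');s=monitor.sense();print(s['eef_pos'],s['opening'],s['contact_force'])
cv2.imwrite('pics/w3.png',im[...,::-1])
```

```text
[519.59713435 205.75091403  70.18643997] 0.597420323357585 [ 0.1799443  -0.22956872  0.25807851]
```

View pics/w3.png

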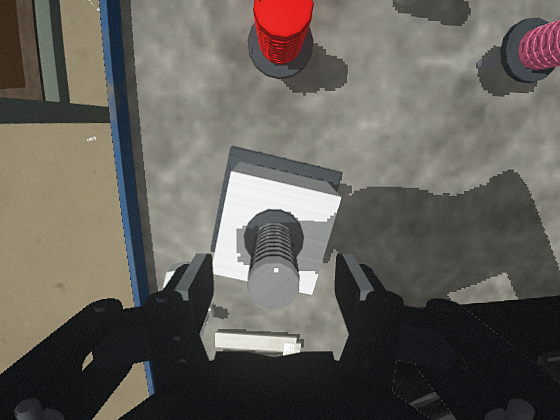

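The silver handle (top at (274,283)) is centred between the pads (212 and 340), so I'm closing.

Call:
drive_tool:
  plan:
    - {"x":0,"y":0,"z":0,"ax":0,"ay":0,"az":0,"hand":20}
    - {"x":0,"y":0,"z":0,"ax":0,"ay":0,"az":0,"hand":15}
    - {"x":0,"y":0,"z":0,"ax":0,"ay":0,"az":0,"hand":15}
    - {"x":0,"y":0,"z":0,"ax":0,"ay":0,"az":0,"hand":15}
    - {"x":0,"y":0,"z":0,"ax":0,"ay":0,"az":0,"hand":15}
  grip_force: 100

```text
clock: 4.2
eef_pos: [519.2, 205.7, 69.8]
tcp_rot: [-3.141, -0.002, -0.0]
contact_force: [-1.9, 0.3, 7.4]
opening: 0.239
grasp_force: 97.7
```

Call:
drive_tool:
  plan:
    - {"x":0,"y":0,"z":-0.3,"ax":0,"ay":0,"az":0,"hand":15}
    - {"x":0,"y":0,"z":-0.9,"ax":0,"ay":0,"az":0,"hand":15}
    - {"x":0,"y":0,"z":-1.6,"ax":0,"ay":0,"az":0,"hand":15}
    - {"x":0,"y":0,"z":-2.3,"ax":0,"ay":0,"az":0,"hand":15}
    - {"x":0,"y":0,"z":-2.6,"ax":0,"ay":0,"az":0,"hand":15}
    - {"x":0,"y":0,"z":-2.6,"ax":0,"ay":0,"az":0,"hand":15}
    - {"x":0,"y":0,"z":-2.6,"ax":0,"ay":0,"az":0,"hand":15}
    - {"x":0,"y":0,"z":-2.6,"ax":0,"ay":0,"az":0,"hand":15}

```text
clock: 5.0
eef_pos: [517.4, 204.7, 197.0]
tcp_rot: [3.141, 0.002, -0.0]
contact_force: [0.2, 0.8, -1.4]
opening: 0.236
grasp_force: 98.4
```

Run:
```python
from h import *
for i in range(2):
    c=imaging.camera_info('wrist');s=monitor.sense();im=imaging.grab_frame('wrist');print(s['eef_pos'],s['tcp_rot'],s['contact_force'],s['grasp_force'],s['opening'])
e=s['eef_pos']
cv2.imwrite('pics/w4.png',im[...,::-1])
print(proj(c,[[e[0],e[1],e[2]-z] for z in (-55,3.8,9.8,29.8,59.8)]).round(1))
o=cv2.resize(im[130:330,180:380,::-1],None,fx=3,fy=3);cv2.imwrite('pics/w4c.png',o)
```

```text
[517.4316552  204.73779497 197.04844081] [ 3.14067541e+00  2.31312884e-03 -2.00922708e-04] [ 0.16602729  0.79098689 -1.35920261] 98.41246247291565 0.2364613034563074
[517.46203301 204.77457983 197.03139997] [ 3.14062472e+00  2.44205157e-03 -1.25171779e-04] [-0.31308141 -0.57231258 -1.80824654] 98.41344952583313 0.23851500520258467
[[273.8 285.1]
 [273.7 238.7]
 [273.7 235.4]
 [273.7 225.7]
 [273.6 213.9]]
```

View pics/w4c.png

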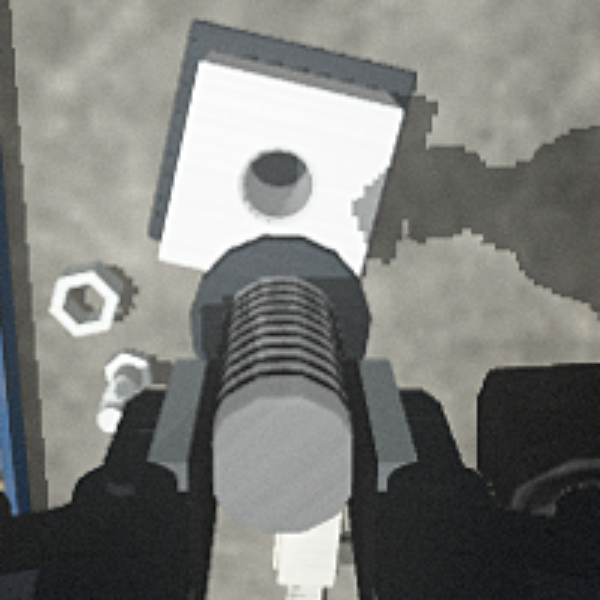

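Probe held upright, with the handle top at (274,281) in the full picture and the stand hole at (272,191). The probe axis agrees with the tool axis to about 1 mm. Moving to the plate's near-left bore (541,-76).

Call:
drive_tool:
  plan:
    - {"x":0.46,"y":5.62,"z":0,"ax":0,"ay":0,"az":0,"hand":15}
    - {"x":0.46,"y":5.62,"z":0,"ax":0,"ay":0,"az":0,"hand":15}
    - {"x":0.46,"y":5.62,"z":0,"ax":0,"ay":0,"az":0,"hand":15}
    - {"x":0.46,"y":5.62,"z":0,"ax":0,"ay":0,"az":0,"hand":15}
    - {"x":0.46,"y":5.62,"z":0,"ax":0,"ay":0,"az":0,"hand":15}
    - {"x":0.46,"y":5.62,"z":0.5,"ax":0,"ay":0,"az":0,"hand":15}
    - {"x":0.46,"y":5.62,"z":1.2,"ax":0,"ay":0,"az":0,"hand":15}
    - {"x":0.46,"y":5.62,"z":1.2,"ax":0,"ay":0,"az":0,"hand":15}

```text
clock: 5.9
eef_pos: [537.5, -76.4, 134.0]
tcp_rot: [-3.14, 0.009, -0.002]
contact_force: [-1.4, 1.0, -2.3]
opening: 0.236
grasp_force: 98.8
```

Run:
```python
from h import *
w=imaging.camera_info('wrist')
im=imaging.grab_frame('wrist')
for i in range(2):
    c=imaging.camera_info('wrist');s=monitor.sense();im=imaging.grab_frame('wrist')
print(s['eef_pos'],s['tcp_rot'],s['contact_force'])
B=np.array([[630,-68,32],[638.5,-157.7,32],[589.6,-117.1,32],[540.6,-76.4,32],[549,-165.9,32]])
P=proj(c,B);print(P.round(1))
g=cv2.cvtColor(im,cv2.COLOR_RGB2GRAY)
o=im[...,::-1].copy()
for p,b in zip(P,B):
    x,y=p.round().astype(int)
    if not(20<x<540 and 20<y<400):continue
    x0,y0=max(x-26,0),max(y-26,0);q=g[y0:y+26,x0:x+26]
    m=(q<np.percentile(q,90)*0.6).astype(np.uint8);n,l,st,ce=cv2.connectedComponentsWithStats(m)
    for k in range(1,n):
        if st[k,4]>150:print(b,'blob',st[k],onz(c,[ce[k]+[x0,y0]],32).round(1))
    cv2.drawMarker(o,(x,y),(0,0,255),0,6)
cv2.imwrite('pics/w5.png',o)
```

```text
[540.61851158 -75.51424996 138.05843669] [-3.14106033e+00  2.61590618e-03 -2.11998569e-04] [-0.6233558  -0.11786284 -0.7303171 ]
[[265.   99.6]
 [368.8  90.1]
 [320.2 146.9]
 [274.7 200.2]
 [370.8 191.5]]
[630. -68.  32.] blob [ 16  14  19  19 271] [[631.9 -67.3  32. ]]
[ 638.5 -157.7   32. ] blob [ 16  14  18  20 246] [[ 640.5 -156.1   32. ]]
[ 589.6 -117.1   32. ] blob [ 17  15  18  18 245] [[ 591.6 -116.    32. ]]
[540.6 -76.4  32. ] blob [ 16  16  18  16 207] [[543.3 -75.4  32. ]]
[540.6 -76.4  32. ] blob [  0  18  52  34 935] [[526.1 -80.5  32. ]]
[ 549.  -165.9   32. ] blob [   0   12   52   40 1690] [[ 541.4 -168.3   32. ]]
```

View pics/w5.png

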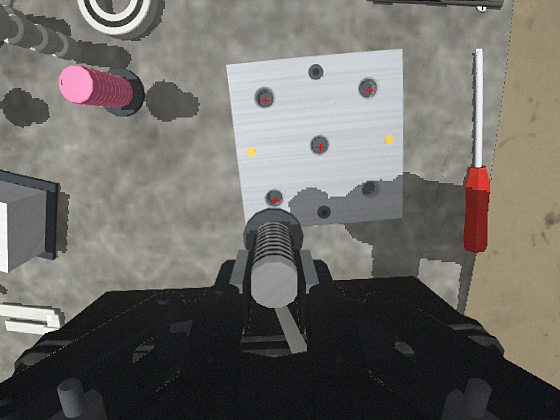

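The five bores appear at (264,98), (368,88), (319,145), (274,198) and (370,188), about 2 mm off the markers. I'll correct by about (+1,+1) mm and descend at this bore in stages.

Call:
drive_tool:
  plan:
    - {"x":0.02,"y":0,"z":0.3,"ax":0,"ay":0,"az":0,"hand":15}
    - {"x":0.02,"y":0,"z":0.6,"ax":0,"ay":0,"az":0,"hand":15}
    - {"x":0.02,"y":0,"z":0.8,"ax":0,"ay":0,"az":0,"hand":15}
    - {"x":0.02,"y":0,"z":0.92,"ax":0,"ay":0,"az":0,"hand":15}
    - {"x":0.02,"y":0,"z":1.0,"ax":0,"ay":0,"az":0,"hand":15}
    - {"x":0.02,"y":0,"z":1.0,"ax":0,"ay":0,"az":0,"hand":15}
    - {"x":0.02,"y":0,"z":1.0,"ax":0,"ay":0,"az":0,"hand":15}
    - {"x":0.02,"y":0,"z":1.0,"ax":0,"ay":0,"az":0,"hand":15}

```text
clock: 6.85
eef_pos: [542.8, -75.9, 89.1]
tcp_rot: [3.141, -0.001, -0.0]
contact_force: [0.2, -0.2, -1.7]
opening: 0.241
grasp_force: 98.8
```

Call:
drive_tool:
  plan:
    - {"x":-0.01,"y":0,"z":0.06,"ax":0,"ay":0,"az":0,"hand":15}
    - {"x":-0.01,"y":0,"z":0.11,"ax":0,"ay":0,"az":0,"hand":15}
    - {"x":-0.01,"y":0,"z":0.11,"ax":0,"ay":0,"az":0,"hand":15}
    - {"x":-0.01,"y":0,"z":0.11,"ax":0,"ay":0,"az":0,"hand":15}

```text
clock: 7.25
eef_pos: [541.8, -75.9, 83.0]
tcp_rot: [-3.142, 0.0, -0.0]
contact_force: [-0.1, 0.3, -1.6]
opening: 0.241
grasp_force: 98.8
```

Call:
drive_tool:
  plan:
    - {"x":0,"y":0,"z":0.05,"ax":0,"ay":0,"az":0,"hand":15}
    - {"x":0,"y":0,"z":0.1,"ax":0,"ay":0,"az":0,"hand":15}
    - {"x":0,"y":0,"z":0.1,"ax":0,"ay":0,"az":0,"hand":15}
    - {"x":0,"y":0,"z":0.1,"ax":0,"ay":0,"az":0,"hand":15}

```text
clock: 7.65
eef_pos: [542.0, -75.9, 78.1]
tcp_rot: [3.142, -0.0, -0.0]
contact_force: [-0.7, -0.4, -1.7]
opening: 0.24
grasp_force: 98.8
```

Call:
drive_tool:
  plan:
    - {"x":0,"y":0,"z":0.03,"ax":0,"ay":0,"az":0,"hand":15}
    - {"x":0,"y":0,"z":0.06,"ax":0,"ay":0,"az":0,"hand":15}
    - {"x":0,"y":0,"z":0.06,"ax":0,"ay":0,"az":0,"hand":15}
    - {"x":0,"y":0,"z":0.06,"ax":0,"ay":0,"az":0,"hand":15}

```text
clock: 8.05
eef_pos: [542.2, -75.9, 75.3]
tcp_rot: [3.142, -0.001, -0.0]
contact_force: [-0.6, 0.3, 3.8]
opening: 0.237
grasp_force: 98.9
```

Call:
drive_tool:
  plan:
    - {"x":0,"y":0,"z":-0.5,"ax":0,"ay":0,"az":0,"hand":15}
    - {"x":0,"y":0,"z":-0.6,"ax":0,"ay":0,"az":0,"hand":15}
    - {"x":0.9,"y":-0.08,"z":-0.6,"ax":0,"ay":0,"az":0,"hand":15}
    - {"x":1.78,"y":-0.17,"z":-0.6,"ax":0,"ay":0,"az":0,"hand":15}
    - {"x":1.78,"y":-0.17,"z":-0.6,"ax":0,"ay":0,"az":0,"hand":15}
    - {"x":1.78,"y":-0.17,"z":-0.6,"ax":0,"ay":0,"az":0,"hand":15}
    - {"x":1.78,"y":-0.17,"z":-0.6,"ax":0,"ay":0,"az":0,"hand":15}

```text
clock: 8.75
eef_pos: [629.3, -67.3, 104.1]
tcp_rot: [-3.141, 0.002, -0.0]
contact_force: [-0.9, 0.4, -1.0]
opening: 0.237
grasp_force: 98.7
```

Call:
drive_tool:
  plan:
    - {"x":0.02,"y":0,"z":0.15,"ax":0,"ay":0,"az":0,"hand":15}
    - {"x":0.02,"y":0,"z":0.28,"ax":0,"ay":0,"az":0,"hand":15}
    - {"x":0.02,"y":0,"z":0.35,"ax":0,"ay":0,"az":0,"hand":15}
    - {"x":0.02,"y":0,"z":0.35,"ax":0,"ay":0,"az":0,"hand":15}
    - {"x":0.02,"y":0,"z":0.35,"ax":0,"ay":0,"az":0,"hand":15}

```text
clock: 9.25
eef_pos: [631.7, -67.4, 87.5]
tcp_rot: [-3.142, 0.0, -0.0]
contact_force: [-0.2, 0.2, -1.1]
opening: 0.239
grasp_force: 98.7
```

Call:
drive_tool:
  plan:
    - {"x":-0.01,"y":0,"z":0.07,"ax":0,"ay":0,"az":0,"hand":15}
    - {"x":-0.01,"y":0,"z":0.14,"ax":0,"ay":0,"az":0,"hand":15}
    - {"x":-0.01,"y":0,"z":0.14,"ax":0,"ay":0,"az":0,"hand":15}
    - {"x":-0.01,"y":0,"z":0.14,"ax":0,"ay":0,"az":0,"hand":15}

```text
clock: 9.65
eef_pos: [631.3, -67.3, 80.4]
tcp_rot: [-3.142, 0.0, -0.0]
contact_force: [1.2, -0.9, -1.4]
opening: 0.242
grasp_force: 98.7
```

Call:
drive_tool:
  plan:
    - {"x":0,"y":0,"z":-0.3,"ax":0,"ay":0,"az":0,"hand":15}
    - {"x":0,"y":0,"z":-0.46,"ax":0,"ay":0,"az":0,"hand":15}
    - {"x":0.08,"y":0.9,"z":-0.46,"ax":0,"ay":0,"az":0,"hand":15}
    - {"x":0.17,"y":1.79,"z":-0.46,"ax":0,"ay":0,"az":0,"hand":15}
    - {"x":0.17,"y":1.79,"z":-0.46,"ax":0,"ay":0,"az":0,"hand":15}
    - {"x":0.17,"y":1.79,"z":-0.46,"ax":0,"ay":0,"az":0,"hand":15}
    - {"x":0.17,"y":1.79,"z":-0.3,"ax":0,"ay":0,"az":0,"hand":15}
    - {"x":0.17,"y":1.79,"z":-0.3,"ax":0,"ay":0,"az":0,"hand":15}

```text
clock: 10.45
eef_pos: [639.0, -155.6, 94.6]
tcp_rot: [-3.141, 0.002, 0.001]
contact_force: [-0.9, -0.1, -1.9]
opening: 0.239
grasp_force: 98.9
```

Call:
drive_tool:
  plan:
    - {"x":0,"y":0,"z":0.09,"ax":0,"ay":0,"az":0,"hand":15}
    - {"x":0,"y":0,"z":0.17,"ax":0,"ay":0,"az":0,"hand":15}
    - {"x":0,"y":0,"z":0.17,"ax":0,"ay":0,"az":0,"hand":15}
    - {"x":0,"y":0,"z":0.17,"ax":0,"ay":0,"az":0,"hand":15}

```text
clock: 10.85
eef_pos: [639.8, -156.6, 86.9]
tcp_rot: [-3.141, 0.0, 0.0]
contact_force: [-0.8, 0.1, -2.3]
opening: 0.239
grasp_force: 98.9
```

Call:
drive_tool:
  plan:
    - {"x":0,"y":0,"z":0.07,"ax":0,"ay":0,"az":0,"hand":15}
    - {"x":0,"y":0,"z":0.13,"ax":0,"ay":0,"az":0,"hand":15}
    - {"x":0,"y":0,"z":0.13,"ax":0,"ay":0,"az":0,"hand":15}
    - {"x":0,"y":0,"z":0.13,"ax":0,"ay":0,"az":0,"hand":15}

```text
clock: 11.25
eef_pos: [639.8, -156.9, 80.4]
tcp_rot: [-3.142, 0.0, -0.0]
contact_force: [0.7, -0.1, -1.1]
opening: 0.238
grasp_force: 98.9
```

Call:
drive_tool:
  plan:
    - {"x":0,"y":0,"z":-0.3,"ax":0,"ay":0,"az":0,"hand":15}
    - {"x":0,"y":0,"z":-0.46,"ax":0,"ay":0,"az":0,"hand":15}
    - {"x":-0.5,"y":-0.4,"z":-0.46,"ax":0,"ay":0,"az":0,"hand":15}
    - {"x":-0.98,"y":-0.81,"z":-0.46,"ax":0,"ay":0,"az":0,"hand":15}
    - {"x":-0.98,"y":-0.81,"z":-0.46,"ax":0,"ay":0,"az":0,"hand":15}
    - {"x":-0.98,"y":-0.81,"z":-0.46,"ax":0,"ay":0,"az":0,"hand":15}
    - {"x":-0.98,"y":-0.81,"z":-0.3,"ax":0,"ay":0,"az":0,"hand":15}
    - {"x":-0.98,"y":-0.81,"z":-0.3,"ax":0,"ay":0,"az":0,"hand":15}

```text
clock: 12.05
eef_pos: [591.1, -116.8, 94.8]
tcp_rot: [3.142, 0.0, -0.0]
contact_force: [-0.3, -0.7, -2.5]
opening: 0.238
grasp_force: 99.0
```

Call:
drive_tool:
  plan:
    - {"x":0,"y":0,"z":0.09,"ax":0,"ay":0,"az":0,"hand":15}
    - {"x":0,"y":0,"z":0.16,"ax":0,"ay":0,"az":0,"hand":15}
    - {"x":0,"y":0,"z":0.16,"ax":0,"ay":0,"az":0,"hand":15}
    - {"x":0,"y":0,"z":0.16,"ax":0,"ay":0,"az":0,"hand":15}

```text
clock: 12.45
eef_pos: [590.8, -116.4, 87.3]
tcp_rot: [-3.141, 0.0, -0.0]
contact_force: [-0.4, -0.2, -2.1]
opening: 0.237
grasp_force: 99.0
```

Call:
drive_tool:
  plan:
    - {"x":0,"y":0,"z":0.07,"ax":0,"ay":0,"az":0,"hand":15}
    - {"x":0,"y":0,"z":0.14,"ax":0,"ay":0,"az":0,"hand":15}
    - {"x":0,"y":0,"z":0.14,"ax":0,"ay":0,"az":0,"hand":15}
    - {"x":0,"y":0,"z":0.14,"ax":0,"ay":0,"az":0,"hand":15}

```text
clock: 12.85
eef_pos: [591.4, -116.4, 81.0]
tcp_rot: [3.141, -0.001, -0.0]
contact_force: [0.1, 0.5, 3.6]
opening: 0.242
grasp_force: 99.2
```

The centre bore is felt about 6 mm higher than the home level, so that is the high plug. Pressing it in steps.

Call:
drive_tool:
  plan:
    - {"x":-0.01,"y":0,"z":0.06,"ax":0,"ay":0,"az":0,"hand":15}
    - {"x":-0.01,"y":0,"z":0.12,"ax":0,"ay":0,"az":0,"hand":15}
    - {"x":-0.01,"y":0,"z":0.18,"ax":0,"ay":0,"az":0,"hand":15}
    - {"x":-0.01,"y":0,"z":0.18,"ax":0,"ay":0,"az":0,"hand":15}
    - {"x":-0.01,"y":0,"z":0.18,"ax":0,"ay":0,"az":0,"hand":15}

```text
clock: 13.35
eef_pos: [592.0, -116.5, 73.2]
tcp_rot: [3.141, -0.003, -0.0]
contact_force: [-1.7, 1.8, 14.5]
opening: 0.241
grasp_force: 100.7
```

Call:
drive_tool:
  plan:
    - {"x":-0.02,"y":0,"z":0.04,"ax":0,"ay":0,"az":0,"hand":15}
    - {"x":-0.02,"y":0,"z":0.08,"ax":0,"ay":0,"az":0,"hand":15}
    - {"x":-0.02,"y":0,"z":0.08,"ax":0,"ay":0,"az":0,"hand":15}
    - {"x":-0.02,"y":0,"z":0.08,"ax":0,"ay":0,"az":0,"hand":15}

```text
clock: 13.75
eef_pos: [591.2, -116.5, 69.4]
tcp_rot: [3.141, -0.004, -0.0]
contact_force: [0.1, 0.7, 12.7]
opening: 0.243
grasp_force: 100.8
```

Call:
drive_tool:
  plan:
    - {"x":-0.01,"y":0,"z":0.04,"ax":0,"ay":0,"az":0,"hand":15}
    - {"x":-0.01,"y":0,"z":0.08,"ax":0,"ay":0,"az":0,"hand":15}
    - {"x":-0.01,"y":0,"z":0.08,"ax":0,"ay":0,"az":0,"hand":15}
    - {"x":-0.01,"y":0,"z":0.08,"ax":0,"ay":0,"az":0,"hand":15}
    - {"x":-0.01,"y":0,"z":0.08,"ax":0,"ay":0,"az":0,"hand":15}
    - {"x":-0.01,"y":0,"z":0.08,"ax":0,"ay":0,"az":0,"hand":15}

```text
clock: 14.35
eef_pos: [591.3, -116.6, 66.0]
tcp_rot: [3.141, -0.005, -0.0]
contact_force: [-0.7, 1.6, 17.9]
opening: 0.236
grasp_force: 101.2
```

Call:
drive_tool:
  plan:
    - {"x":0,"y":0,"z":0.02,"ax":0,"ay":0,"az":0,"hand":15}
    - {"x":0,"y":0,"z":0.02,"ax":0,"ay":0,"az":0,"hand":15}
    - {"x":0,"y":0,"z":0.02,"ax":0,"ay":0,"az":0,"hand":15}
    - {"x":0,"y":0,"z":0.02,"ax":0,"ay":0,"az":0,"hand":15}
    - {"x":0,"y":0,"z":0.02,"ax":0,"ay":0,"az":0,"hand":15}
    - {"x":0,"y":0,"z":0.02,"ax":0,"ay":0,"az":0,"hand":15}
    - {"x":0,"y":0,"z":0.02,"ax":0,"ay":0,"az":0,"hand":15}

```text
clock: 15.05
eef_pos: [591.4, -116.6, 65.1]
tcp_rot: [3.141, -0.005, -0.0]
contact_force: [-0.5, 1.5, 19.4]
opening: 0.239
grasp_force: 101.4
```

The force holds at 21 N with no further sliding, and the plug is at the home level. Lifting and returning to the stand.

Call:
drive_tool:
  plan:
    - {"x":0,"y":0,"z":-0.4,"ax":0,"ay":0,"az":0,"hand":15}
    - {"x":0,"y":0,"z":-1.2,"ax":0,"ay":0,"az":0,"hand":15}
    - {"x":0,"y":0,"z":-2.0,"ax":0,"ay":0,"az":0,"hand":15}
    - {"x":0,"y":0,"z":-2.7,"ax":0,"ay":0,"az":0,"hand":15}
    - {"x":-0.2,"y":-0.9,"z":-2.7,"ax":0,"ay":0,"az":0,"hand":15}
    - {"x":-0.4,"y":-1.8,"z":-2.7,"ax":0,"ay":0,"az":0,"hand":15}
    - {"x":-0.6,"y":-2.7,"z":-2.7,"ax":0,"ay":0,"az":0,"hand":15}
    - {"x":-0.8,"y":-3.6,"z":-2.7,"ax":0,"ay":0,"az":0,"hand":15}

```text
clock: 15.85
eef_pos: [547.7, 65.1, 197.2]
tcp_rot: [-3.142, 0.001, -0.001]
contact_force: [0.9, 0.2, -1.9]
opening: 0.236
grasp_force: 99.2
```

Call:
drive_tool:
  plan:
    - {"x":-0.3,"y":-0.9,"z":0,"ax":0,"ay":0,"az":0,"hand":15}
    - {"x":-0.5,"y":-1.8,"z":0,"ax":0,"ay":0,"az":0,"hand":15}
    - {"x":-0.66,"y":-2.6,"z":0,"ax":0,"ay":0,"az":0,"hand":15}
    - {"x":-0.66,"y":-2.83,"z":0,"ax":0,"ay":0,"az":0,"hand":15}
    - {"x":-0.66,"y":-2.83,"z":0,"ax":0,"ay":0,"az":0,"hand":15}
    - {"x":-0.66,"y":-2.83,"z":0,"ax":0,"ay":0,"az":0,"hand":15}
    - {"x":-0.66,"y":-2.83,"z":0,"ax":0,"ay":0,"az":0,"hand":15}

```text
clock: 16.55
eef_pos: [516.0, 203.8, 197.3]
tcp_rot: [3.141, 0.0, -0.001]
contact_force: [-0.6, -0.3, -1.8]
opening: 0.237
grasp_force: 99.1
```

Run:
```python
from h import *
imaging.grab_frame('wrist');c=imaging.camera_info('wrist');s=monitor.sense();im=imaging.grab_frame('wrist')
e=s['eef_pos'];print(e,s['tcp_rot'],s['contact_force'])
u=proj(c,[[518.5,205.3,60]])[0].round().astype(int);print(u)
g=cv2.cvtColor(im,cv2.COLOR_RGB2GRAY);x0,y0=u-20
q=g[y0:y0+36,x0:x0+40];m=(q<175).astype(np.uint8);n,l,st,ce=cv2.connectedComponentsWithStats(m)
for k in range(1,n):
    if st[k,4]>40:print(st[k],(ce[k]+[x0,y0]).round(1),onz(c,[ce[k]+[x0,y0]],60).round(1),onz(c,[[x0+st[k,0]+(st[k,2]-1)/2,y0+st[k,1]+(st[k,3]-1)/2]],60).round(1))
o=im[130:330,180:380,::-1].copy();o=cv2.resize(o,None,fx=3,fy=3);cv2.imwrite('pics/w6.png',o)
# handle top expected
print(proj(c,[[e[0]+d,e[1],e[2]+56.2] for d in(0,1,2)]).round(1))
```

```text
[516.09891986 203.8137748  197.4156673 ] [ 3.14117995e+00  3.26932623e-04 -1.65847199e-03] [-0.58405918  0.39697273 -2.3573329 ]
[272 191]
[  8   8  23  22 383] [270.7 189.5] [[520.1 206.8  60. ]] [[520.2 206.5  60. ]]
[[273.7 286.2]
 [273.7 284.2]
 [273.7 282.1]]
```

View pics/w6.png

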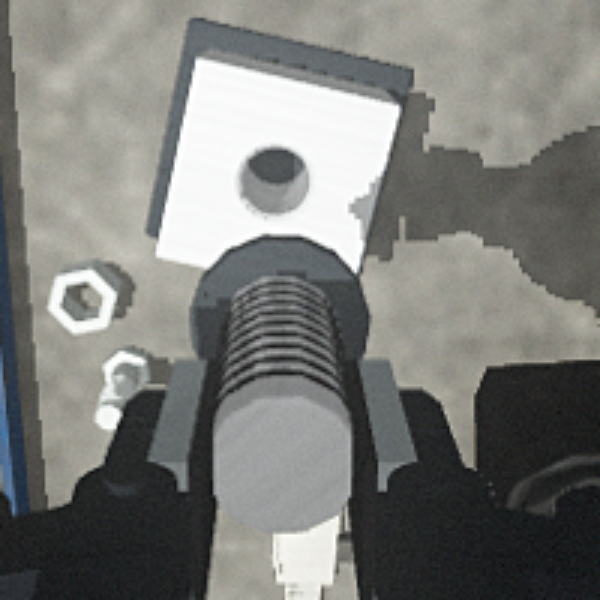

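The grasp hasn't changed since the lift, with the handle top still at (274,281). The stand hole at (271,189.5) gives (520.2, 206.5). Allowing for the 1 mm probe offset, the target TCP is about (519, 206).

Call:
drive_tool:
  plan:
    - {"x":0.06,"y":-0.05,"z":0.4,"ax":0,"ay":0,"az":0,"hand":15}
    - {"x":0.06,"y":-0.05,"z":0.9,"ax":0,"ay":0,"az":0,"hand":15}
    - {"x":0.06,"y":-0.05,"z":1.3,"ax":0,"ay":0,"az":0,"hand":15}
    - {"x":0.06,"y":-0.05,"z":1.42,"ax":0,"ay":0,"az":0,"hand":15}
    - {"x":0.06,"y":-0.05,"z":1.42,"ax":0,"ay":0,"az":0,"hand":15}
    - {"x":0.06,"y":-0.05,"z":1.42,"ax":0,"ay":0,"az":0,"hand":15}
    - {"x":0.06,"y":-0.05,"z":1.42,"ax":0,"ay":0,"az":0,"hand":15}

```text
clock: 17.35
eef_pos: [519.8, 207.8, 127.8]
tcp_rot: [-3.141, -0.002, -0.0]
contact_force: [-0.1, -0.0, -1.2]
opening: 0.241
grasp_force: 99.1
```

Call:
drive_tool:
  plan:
    - {"x":-0.01,"y":0.03,"z":0.1,"ax":0,"ay":0,"az":0,"hand":15}
    - {"x":-0.01,"y":0.03,"z":0.3,"ax":0,"ay":0,"az":0,"hand":15}
    - {"x":-0.01,"y":0.03,"z":0.5,"ax":0,"ay":0,"az":0,"hand":15}
    - {"x":-0.01,"y":0.03,"z":0.6,"ax":0,"ay":0,"az":0,"hand":15}
    - {"x":-0.01,"y":0.03,"z":0.68,"ax":0,"ay":0,"az":0,"hand":15}
    - {"x":-0.01,"y":0.03,"z":0.68,"ax":0,"ay":0,"az":0,"hand":15}
    - {"x":-0.01,"y":0.03,"z":0.68,"ax":0,"ay":0,"az":0,"hand":15}

```text
clock: 18.05
eef_pos: [518.5, 206.2, 92.6]
tcp_rot: [-3.142, 0.0, -0.0]
contact_force: [-0.2, -0.2, -2.3]
opening: 0.24
grasp_force: 99.1
```

Call:
drive_tool:
  plan:
    - {"x":0,"y":0,"z":0.06,"ax":0,"ay":0,"az":0,"hand":15}
    - {"x":0,"y":0,"z":0.12,"ax":0,"ay":0,"az":0,"hand":15}
    - {"x":0,"y":0,"z":0.18,"ax":0,"ay":0,"az":0,"hand":15}
    - {"x":0,"y":0,"z":0.18,"ax":0,"ay":0,"az":0,"hand":15}

```text
clock: 18.45
eef_pos: [518.1, 206.0, 83.1]
tcp_rot: [3.141, 0.001, -0.0]
contact_force: [-0.0, 0.2, -1.5]
opening: 0.24
grasp_force: 99.1
```

Call:
drive_tool:
  plan:
    - {"x":0.01,"y":0,"z":0.08,"ax":0,"ay":0,"az":0,"hand":15}
    - {"x":0.01,"y":0,"z":0.16,"ax":0,"ay":0,"az":0,"hand":15}
    - {"x":0.01,"y":0,"z":0.23,"ax":0,"ay":0,"az":0,"hand":15}
    - {"x":0.01,"y":0,"z":0.27,"ax":0,"ay":0,"az":0,"hand":15}
    - {"x":0.01,"y":0,"z":0.27,"ax":0,"ay":0,"az":0,"hand":15}
    - {"x":0.01,"y":0,"z":0.27,"ax":0,"ay":0,"az":0,"hand":15}

```text
clock: 19.05
eef_pos: [518.9, 206.2, 70.0]
tcp_rot: [3.142, 0.0, -0.0]
contact_force: [-0.1, 0.3, -1.4]
opening: 0.241
grasp_force: 99.2
```

Call:
drive_tool:
  plan:
    - {"x":0,"y":0,"z":0.02,"ax":0,"ay":0,"az":0,"hand":15}
    - {"x":0,"y":0,"z":0.03,"ax":0,"ay":0,"az":0,"hand":15}
    - {"x":0,"y":0,"z":0.03,"ax":0,"ay":0,"az":0,"hand":15}
    - {"x":0,"y":0,"z":0.03,"ax":0,"ay":0,"az":0,"hand":15}
  grip_force: 30

```text
clock: 19.45
eef_pos: [519.3, 206.3, 69.8]
tcp_rot: [-3.141, -0.001, -0.0]
contact_force: [-3.7, -0.8, 11.4]
opening: 0.24
grasp_force: 100.8
```

Seated (13 N on the flange). Next is the release.

Call:
drive_tool:
  plan:
    - {"x":0,"y":0,"z":-0.02,"ax":0,"ay":0,"az":0,"hand":26}
    - {"x":0,"y":0,"z":-0.02,"ax":0,"ay":0,"az":0,"hand":32}
    - {"x":0,"y":0,"z":-0.02,"ax":0,"ay":0,"az":0,"hand":45}
    - {"x":0,"y":0,"z":-0.02,"ax":0,"ay":0,"az":0,"hand":65}
    - {"x":0,"y":0,"z":-0.02,"ax":0,"ay":0,"az":0,"hand":85}
    - {"x":0,"y":0,"z":-0.02,"ax":0,"ay":0,"az":0,"hand":85}
    - {"x":0,"y":0,"z":-0.02,"ax":0,"ay":0,"az":0,"hand":85}
    - {"x":0,"y":0,"z":-0.02,"ax":0,"ay":0,"az":0,"hand":85}

```text
clock: 20.25
eef_pos: [518.9, 206.1, 69.5]
tcp_rot: [-3.142, 0.0, -0.0]
contact_force: [-0.6, 0.1, -0.1]
opening: 0.998
grasp_force: 0.0
```

Call:
drive_tool:
  plan:
    - {"x":0,"y":0,"z":-0.4,"ax":0,"ay":0,"az":0,"hand":85}
    - {"x":0,"y":0,"z":-1.1,"ax":0,"ay":0,"az":0,"hand":85}
    - {"x":0,"y":0,"z":-1.9,"ax":0,"ay":0,"az":0,"hand":85}
    - {"x":0,"y":0,"z":-2.6,"ax":0,"ay":0,"az":0,"hand":85}
    - {"x":0,"y":0,"z":-2.6,"ax":0,"ay":0,"az":0,"hand":85}
    - {"x":0,"y":0,"z":-2.6,"ax":0,"ay":0,"az":0,"hand":85}

```text
clock: 20.85
eef_pos: [519.3, 206.3, 200.2]
tcp_rot: [-3.141, -0.002, -0.0]
contact_force: [0.1, -0.3, -0.9]
opening: 0.995
grasp_force: 0.0
```

Run:
```python
from h import *
imaging.grab_frame('wrist');c=imaging.camera_info('wrist');s=monitor.sense();im=imaging.grab_frame('wrist')
print(s['eef_pos'],s['opening'],s['contact_force'],s['clock'])
sc=imaging.grab_frame('scene')
print(proj(c,[[520.2,206.5,z] for z in(66,126)]).round(1))
a=cv2.resize(im[120:320,180:380],None,fx=2,fy=2);b=cv2.resize(sc[205:295,185:275],(400,400),interpolation=2)
cv2.imwrite('pics/end.png',np.hstack([a,b])[...,::-1])
```

```text
[518.45670789 206.00114546 199.0543434 ] 0.9980349842951123 [ 0.96397532 -0.15710029 -0.56133204] 20.9
[[273.2 192.6]
 [273.1 207.7]]
```

View pics/end.png

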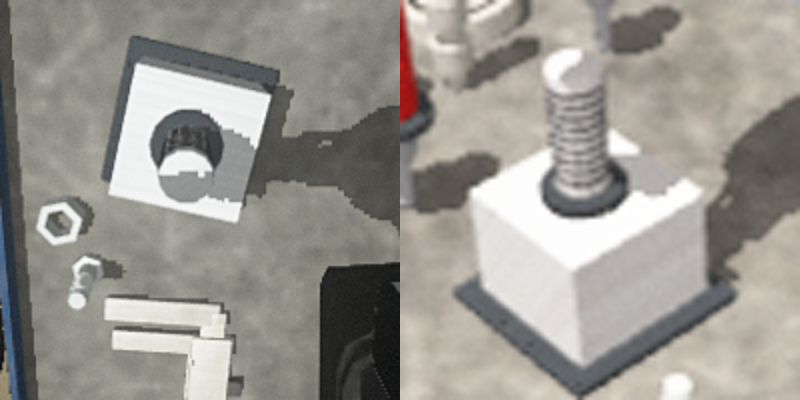

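The probe stands upright with its flange flat on the stand. The handle top is at (273.5,207.5), matching the prediction, and the gripper is clear.

```bash
python3 -c "
from rig import r
print(r.sign_off())"
```

```text
the job is handed in; nothing more can be done
None
```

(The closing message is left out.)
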